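# Shim a plaster slab flush to the fence of a squaring jig and hold it

### The job

The plaster slab lies loose in the squaring jig, a little off the fence. Take the grey spacer out of its wooden holder, lower it upright well down into the gap behind the slab at the one stop block where the gap is wide enough, and with the spacer push the slab until its long face is flush along the whole fence. Press gently, about 10 N, as more than 30 N chips the fresh plaster; leave the other things alone, and finish still gripping the spacer and holding the slab pressed against the fence.

Things in the scene. Friction and masses are not known exactly. Their poses are not given: they have to be found in the camera images.
- jig: Fixed dark steel jig bed, 140 x 200 x 10 mm. Origin on its underside; top at z = 10 mm, x from -79 to 61 mm, y +-100 mm in its frame. x points from the stop blocks to the fence (away from the robot), y along the fence. Fence at the +x edge; three stop blocks (backs at x = -65 mm; y = -36, 0, 36 mm, order varies) at the -x edge; the slab lies between.
- fence: Steel fence fixed on the jig bed, 16 x 190 x 20 mm (top 30 mm above the table). Origin at the middle of the lower edge of the face that the slab must meet, at x = 40 mm on the jig; x points into the fence, away from the slab, so a slab point short of the fence has negative x.
- block_a: The shortest of three fixed steel stop blocks: 23 mm long in x, 30 mm wide in y, 18 mm high (top 28 mm above the table). Origin at the middle of the lower edge of its back face, x towards the fence, so its face to the slab is at x = 23 mm. Only here is the gap to the slab wide enough for the spacer: 24 to 30 mm at the start, 32 mm with the slab flush.
- block_b: Fixed steel stop block, 42 mm long in x, otherwise like block_a, same row. The gap between it and the slab is at most 13 mm: too narrow for the spacer.
- block_c: Fixed steel stop block, 45 mm long in x, otherwise like block_a, same row. The gap between it and the slab is at most 10 mm: too narrow for the spacer.
- slab: White plaster slab, 50 mm (x) x 160 mm (y) x 22 mm, 0.24 kg give or take a quarter, loose on the jig bed (its top 32 mm above the table). Origin at the centre of its underside; x points to the fence. At the start its front face (x = +25 mm) is 4 to 6 mm short of the fence at its middle and up to 0.03 rad askew. Smooth faces: it slides easily (friction about 0.35).
- slab_left (a point): Point on the slab's front face (the one that meets the fence), half way up, 75 mm from the middle on the +y side. Its x in the fence's frame is 0 when flush.
- slab_right (a point): The same point 75 mm from the middle on the -y side.
- spacer: Grey plastic T-shaped spacer, upright, about 0.06 kg, 84 mm tall, 16 mm thick in x; its lower 42 mm (blade) is 22 mm wide in y, its upper 42 mm (head) 36 mm wide. Origin at the centre of its underside, z up. Grip the head across the 16 mm from above, fingertips 30 mm or more above the underside, to clear holder, slab and blocks.
- spacer_tip (a point): Centre of the spacer's underside (the same point as its origin).
- holder: Wooden holder block fixed to the table, 70 x 80 x 30 mm, origin at the centre of its underside. A slot in its middle, 22 mm deep, about 1 mm larger than the blade all round, holds the spacer upright: the spacer's underside stands 8 mm above the table and its x axis is the holder's x axis.
- bowl: Dark green mixing bowl, 124 mm across, 85 mm high, loose; origin at the centre of its underside. Leave it alone.
- spatula: Blue-handled spatula, 200 mm long, lying along its x axis between holder and jig, loose. Leave it alone.
- knife: Wooden-handled plaster knife, 190 mm long, lying beyond the jig along its x axis, loose. Leave it alone.
- beaker: White plastic beaker, 66 mm across, 80 mm high, loose; origin at the centre of its underside. Leave it alone.
- jar: Amber jar, 56 mm across, 75 mm high, loose; origin at the centre of its underside. Leave it alone.
- arch: Small plaster model of a tooth arch, about 75 mm wide and 26 mm high, loose; origin under its middle. Leave it alone.
- brush: Wooden brush, 160 mm long, lying along its x axis, loose. Leave it alone.

How it is judged:
By the outcome, as a careful person would: the job done as asked, in the order asked, and still so for the second after the job is handed in, while the arm keeps its last pose, push and grip.
It also fails if it takes over 46 s, if anything falls off the work surface, if the arm or the gripper's body presses on something with over 40 N, if the wrist force passes 120 N, or if a joint passes its speed limit or range.

### The arm

A 6-joint arm with a two-finger parallel gripper is mounted at the origin on the work surface. World frame = base frame: x ahead of the robot, y to its left, z up, the work surface at z = 0. Lengths are in mm, angles in rad, forces in N, time in s.
With the tool pointing down it reaches from about 400 to 825 mm from the base axis. Payload 7 kg.
Tool frame: the origin (TCP) lies at the very end of the fingers, on their centre line; the grasp point (between the pads) lies 19 mm behind it; z points along the fingers, y is the line along which they close (so a half turn about z gives the same grasp; the last joint's range is limited). The gripper opens to 88 mm and grips with 3 to 60 N. Pads are 19 mm wide; open, the fingers measure 130 mm over their backs; the gripper's body (78 mm by 193 mm) begins 47 mm behind the grasp point.
Start: joints at [-0.983, 0.359, 0.012, 0, -1.224, -0.288], TCP at [199.321, -644.877, 226.561] pointing down, gripper open.
Joint ranges: [-3.07, 3.07], [-1.43, 2.12], [-1.02, 1.25], [-3.03, 1.67], [-3.05, -0], [-3.03, 3.03]. Speed limits (rad/s): [2.39, 2.39, 3.01, 3.14, 3.14, 3.14].

### API

Orientations are given as a unit quaternion [x, y, z, w].
In Python, from plant import bot gives the robot as it stands. Calls block until the motion is done:
- bot.move_ptp(position, orientation): joint-space move of the TCP to a pose.
- bot.line_to(position, velocity=150, ori=None): straight line of the TCP; ori=None keeps the orientation; velocity is the mean speed in mm/s.
- bot.move_joints(angles): joint-space move.
- bot.move_gripper(opening, force=None): finger opening in mm; force is the grip in N (None keeps the last); returns when the fingers have stopped.
- bot.pause(seconds).
- bot.solve_ik(position, orientation): joint angles nearest the present ones, or None.
- bot.read_state(): the state.
- bot.camera(name): name is "scene" or "top"; returns the picture (400x640x3 uint8, red, green, blue); there is no depth.
- bot.get_calibration(name): a dict with "fx", "fy", "cx", "cy" (pixels), "view" (4x4, takes a point from world to camera coordinates). Camera axes: x right, y up, looking along -z (the intrinsics and any distortion apply to the point x, -y, -z); pixel columns grow to the right and rows downward; lengths in mm; the calibration is good to about 2 mm. A picture is of the moment at which its call begins. get_calibration takes no time and is no camera call.
A pose or a line that the arm cannot do raises bot.Unreachable and nothing moves.
- bot.close_job(): hands the job in; it is judged then, once.
The state is a dict: "t": time; "joint_pos": joint angles; "qvel": joint speeds; "tau": joint torques, N m; "tcp_pos": TCP position; "eef_rot": TCP orientation; "contact_force": force on the tool from outside, world axes, zero at the start; "moment": the same for the moment, N m; "width": finger opening in mm; "finger_force": force on a finger pad.
Only numpy, scipy, OpenCV 4.12 (cv2) and the standard library are available. Lean on these libraries where they do the work, as an engineer would, in place of code of your own. Each camera call takes 0.05 s, during which the arm holds its last target. There are 200 camera calls.

## Working session

There is one attempt and no reset: what is moved stays moved. The work goes in short steps, each a Python script; the robot and the scene stay as the last script left them, time stands still between calls to the robot, and variables do not carry over. Pictures are saved under pics/ and viewed, at most 10 in all, crops included, and the job is handed in when it is done.

```bash
ls; mkdir -p pics; python3 - <<'E'
from plant import bot
import cv2, numpy as np
for n in("scene","top"):
    cv2.imwrite(f"pics/{n}0.png",bot.camera(n)[:,:,::-1]); c=bot.get_calibration(n)
    print(n,{k:(np.round(v,4).tolist() if k=="view" else v) for k,v in c.items()})
s=bot.read_state();print(s)
E
```

```text
pics
scene {'fx': 463.50256464210423, 'fy': 463.50256464210423, 'cx': 315.6231800236865, 'cy': 197.9883907464323, 'view': [[0.7812, 0.6243, -0.0092, -474.6527], [-0.3444, 0.4432, 0.8277, 85.3014], [0.5208, -0.6433, 0.5612, -1469.4881], [0.0, 0.0, 0.0, 1.0]]}
top {'fx': 409.0841958435114, 'fy': 409.0841958435114, 'cx': 321.4705555678047, 'cy': 196.83349820865527, 'view': [[-0.0163, -0.9999, 0.0001, 122.0957], [0.9925, -0.0162, 0.121, -519.5402], [-0.121, 0.002, 0.9927, -1115.6949], [0.0, 0.0, 0.0, 1.0]]}
{'t': 0.1, 'joint_pos': array([-9.82863657e-01,  3.59327177e-01,  1.11575116e-02, -2.80346618e-04,
       -1.22410734e+00, -2.88088109e-01]), 'qvel': array([-4.61624742e-05, -1.38257155e-03,  2.71597336e-03,  6.51978299e-04,
        2.44530586e-03,  1.16857059e-03]), 'tau': array([-2.97608225e-03, -5.84162736e+01,  2.93748701e+01,  7.01567575e+00,
        1.01236129e-02, -8.56055203e-05]), 'tcp_pos': array([ 199.205548  , -644.48251916,  225.71681564]), 'eef_rot': array([-1.49314052e-01,  9.88789537e-01,  7.26349265e-04, -1.94650085e-04]), 'contact_force': array([-0.56599335,  0.51745607, -0.35316358]), 'moment': array([0.00822651, 0.00396362, 0.04528739]), 'finger_force': 0.0, 'width': 87.63684400411763}
```

View pics/scene0.png

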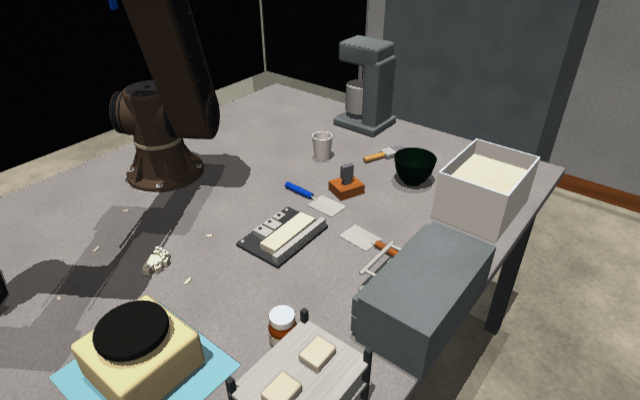

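View pics/top0.png

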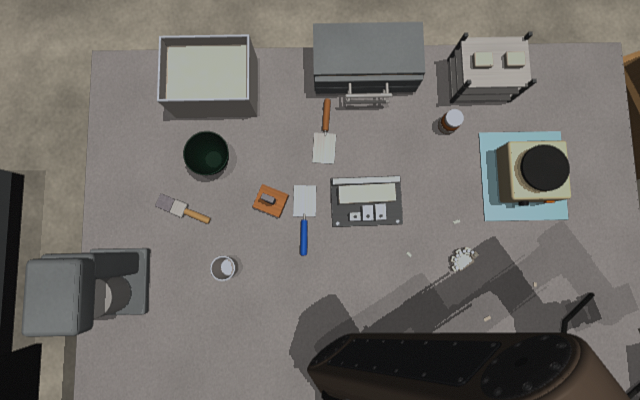

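The top view shows the jig around (366,202), the holder at (270,200) and the spatula at (304,220). The scene view shows the jig at (283,235) and the spacer at (347,175). I'll enlarge both next.

```bash
python3 - <<'E'
import cv2,numpy as np
t=cv2.imread("pics/top0.png")[165:240,245:412];s=cv2.imread("pics/scene0.png")[155:270,230:375]
cv2.imwrite("pics/ctop.png",cv2.resize(t,None,fx=4.75,fy=4.75,interpolation=cv2.INTER_CUBIC))
cv2.imwrite("pics/cscene.png",cv2.resize(s,None,fx=5,fy=5,interpolation=cv2.INTER_CUBIC))
E
```

```text
(no output)
```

View pics/ctop.png

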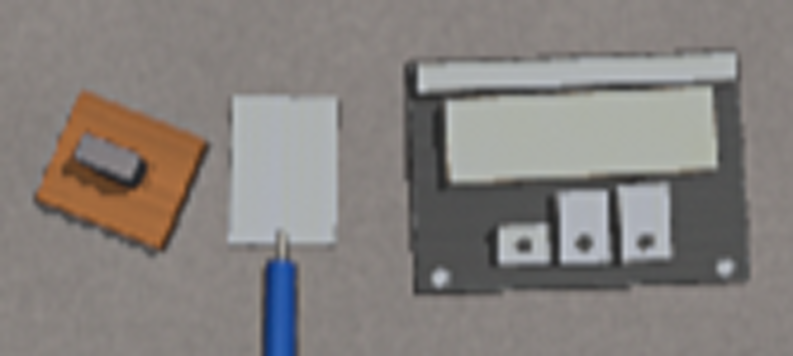

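View pics/cscene.png

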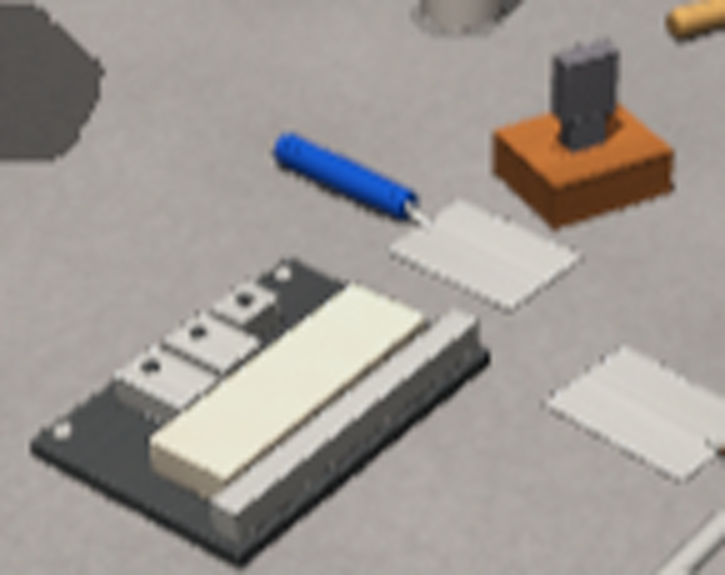

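Reading the crops: block_a, the shortest, is the leftmost block in the top crop, at (523,244), on the +y side. The slab is at (580,135), the fence at (575,72) and the spacer top at (108,155). In the scene crop the spacer top is at (585,50) and the slab at (290,385). Next I'll measure the corners in both views.

```bash
cat > vis.py <<'E'
import cv2, numpy as np
from plant import bot
K=6
def quad(img,seed,tol,n=4):
    x,y=int(seed[0]),int(seed[1]); x0,y0=max(x-60,0),max(y-60,0)
    c=cv2.resize(img[y0:y+60,x0:x+60],None,fx=K,fy=K,interpolation=cv2.INTER_CUBIC)
    m=np.zeros((c.shape[0]+2,c.shape[1]+2),np.uint8)
    s=(int((seed[0]-x0+.5)*K),int((seed[1]-y0+.5)*K))
    cv2.floodFill(c,m,s,0,(tol,)*3,(tol,)*3,4|(255<<8)|cv2.FLOODFILL_FIXED_RANGE|cv2.FLOODFILL_MASK_ONLY)
    m=m[1:-1,1:-1]; m=cv2.morphologyEx(m,cv2.MORPH_OPEN,np.ones((5,5)))
    p=max(cv2.findContours(m,cv2.RETR_EXTERNAL,cv2.CHAIN_APPROX_NONE)[0],key=cv2.contourArea)
    q=cv2.approxPolyN(p,n).reshape(-1,2).astype(float)
    return (q+.5)/K-.5+[x0,y0]
def ray(cal,uv):
    V=np.array(cal["view"]);R=V[:3,:3]; d=np.array([(uv[0]-cal["cx"])/cal["fx"],-(uv[1]-cal["cy"])/cal["fy"],-1.])
    return -R.T@V[:3,3], R.T@d
def onplane(cal,uv,z):
    o,d=ray(cal,uv); return (o+d*(z-o[2])/d[2])
def project(cal,P):
    c=np.array(cal["view"])@np.r_[P,1]; return np.array([cal["cx"]-cal["fx"]*c[0]/c[2],cal["cy"]+cal["fy"]*c[1]/c[2]])
def tri(c1,u1,c2,u2):
    A=[];b=[]
    for c,u in((c1,u1),(c2,u2)):
        o,d=ray(c,u);d/=np.linalg.norm(d);P=np.eye(3)-np.outer(d,d);A.append(P);b.append(P@o)
    x=np.linalg.lstsq(np.vstack(A),np.hstack(b),rcond=None); return x[0]
E
python3 - <<'E'
from vis import *
np.set_printoptions(precision=1,suppress=True)
im={n:bot.camera(n) for n in("top","scene")}; cal={n:bot.get_calibration(n) for n in im}
T=lambda x,y:(x/4.75+245,y/4.75+165); S=lambda x,y:(x/5+230,y/5+155)
seeds={"spacer":(T(105,152),S(587,50),92),"holder":(T(170,190),S(540,165),30),"slab":(T(580,135),S(290,385),32),
"fence":(T(580,71),S(350,408),30),"A":(T(510,256),S(262,297),28),"B":(T(580,215),S(222,343),28),"C":(T(645,205),S(172,385),28)}
for k,(t,s,z) in seeds.items():
    qs=[quad(im["top"],t,30),quad(im["scene"],s,25)]
    W=[np.array([onplane(cal[n],p,z) for p in q])[:,:2] for n,q in zip(("top","scene"),qs)]
    print(k)
    for n,w,q in zip(("top","scene"),W,qs):
        r=cv2.minAreaRect(w.astype(np.float32)); print(" ",n,w.tolist() if 0 else w.round(1).reshape(-1),"c",w.mean(0),"rect",np.array(r[0]),np.array(r[1]),round(r[2],1))
    # triangulate matched corners
    for i,p in enumerate(W[0]):
        j=np.argmin(np.linalg.norm(W[1]-p,axis=1)); print("   tri",tri(cal["top"],qs[0][i],cal["scene"],qs[1][j]),end="")
    print()
E
```

```text
spacer
  top [515.  238.7 501.3 245.3 514.8 276.7 528.9 271. ] c [515.  257.9] rect [515.  257.8] [35.2 15.3] 66.7
  scene [536.1 264.  518.5 218.9 501.  242.8 519.8 274.2] c [518.8 250. ] rect [516.3 247.7] [52. 25.] 68.7
   tri [511.1 235.2  99.8]   tri [500.7 244.8  91.2]   tri [516.  277.9  88.8]   tri [526.4 268.6  97.3]
holder
  top [532.4 208.7 466.7 233.8 498.3 308.8 563.5 282.7] c [515.2 258.5] rect [515.1 258.2] [82.6 70.3] 67.2
  scene [562.4 278.1 532.4 206.  462.7 236.6 516.5 297.2] c [518.5 254.5] rect [513.3 257. ] [78.1 76.1] 66.3
   tri [531.9 208.2  28.8]   tri [466.  233.1  33.1]   tri [502.2 313.2  16.2]   tri [562.3 281.7  28.5]
slab
  top [509.3 -94.7 503.   65.1 553.   64.9 557.5 -91.9] c [530.7 -14.2] rect [531.1 -13.9] [ 49.9 159.9] 2.3
  scene [554.7  63.1 559.6 -95.2 511.2 -97.  506.8  61.4] c [533.1 -16.9] rect [533. -17.] [ 48.4 158.6] 1.8
   tri [509.4 -95.2  30. ]   tri [503.5  65.   28.4]   tri [553.2  64.9  30.3]   tri [557.6 -92.7  29.3]
fence
  top [ 562.8 -106.6  558.3   81.2  574.5   80.9  578.1 -107.2] c [568.4 -12.9] rect [568.2 -13. ] [ 16.2 18
[... 509 characters left out ...]
   tri [475.4  34.8  24.5]   tri [477.7   7.8  26.1]
B
  top [496.7 -28.5 455.5 -28.6 456.   -0.7 497.2  -0.9] c [476.4 -14.7] rect [476.3 -14.8] [27.9 41.5] 89.7
  scene [499.5  -3.1 498.2 -30.6 455.4 -31.2 457.5  -2.1] c [477.7 -16.8] rect [477.5 -17.2] [29.1 43.4] 88.6
   tri [496.8 -28.9  26.2]   tri [454.9 -29.5  26.8]   tri [456.1  -0.8  26.6]   tri [497.4  -1.1  25.8]
C
  top [457.7 -64.1 456.8 -37.1 499.4 -35.6 499.9 -65.1] c [478.5 -50.5] rect [478.6 -51.1] [42.7 29.5] 1.9
  scene [502.4 -39.5 502.  -66.9 456.4 -68.4 456.4 -37.7] c [479.3 -53.1] rect [479.4 -53. ] [46.1 30.8] 0.2
   tri [456.5 -65.8  26.5]   tri [456.5 -37.3  27.9]   tri [499.6 -36.3  24.7]   tri [500.2 -65.3  26.1]
```

The measurements hold up: triangulated heights are about 2 mm low at worst, sizes match, and the two views agree to 2–3 mm. The block positions also fit the jig model. In jig terms, the origin is about (521.3,-15.0) with yaw 0.023, the slab is about 4.4 mm short, and the spacer is at (516,257) with yaw about -23°. I'll move in and grip softly.

```bash
cat >> vis.py <<'E'
def ori(th):  # tool down, closing line (tool y) at angle th (rad)
    f=(th+np.pi/2)/2; return [np.cos(f),np.sin(f),0,0]
def show(l):
    s=bot.read_state(); print(l,"t%.2f"%s["t"],"tcp",s["tcp_pos"].round(1),"F",s["contact_force"].round(1),"M",s["moment"].round(2),"w%.1f ff%.1f"%(s["width"],s["finger_force"]),"q",s["joint_pos"].round(2)); return s
E
python3 - <<'E'
from vis import *
o=ori(np.radians(157)); p=[516,257]
print(bot.solve_ik(p+[150],o))
bot.move_ptp(p+[150],o); show("above")
bot.line_to(p+[50],120); bot.pause(.2); show("down")
bot.move_gripper(5,6); bot.pause(.2); show("grip")
E
```

```text
[ 0.80128349  0.25987899 -0.31521384  0.         -0.9957035  -1.20270922]
above t3.55 tcp [516.3 256.5 150. ] F [0.6 0.1 0.3] M [0.06 0.09 0.01] w87.4 ff0.0 q [ 0.8   0.26 -0.32  0.   -1.   -1.2 ]
down t4.73 tcp [516.3 257.4  50.8] F [-0.4  0.3  0.1] M [0.04 0.09 0.04] w87.7 ff0.0 q [ 0.8   0.37 -0.42  0.   -0.78 -1.2 ]
grip t6.05 tcp [516. 257.  50.] F [ 0.6 -0.1 -0.9] M [-0.01  0.01 -0.01] w16.0 ff6.0 q [ 0.8   0.37 -0.42 -0.   -0.78 -1.2 ]
```

Grip is good: width 16.0 mm with negligible side force. Next I'll lift, carry it over the gap and look.

```bash
python3 - <<'E'
from vis import *
bot.move_gripper(5,35); show("firm")
bot.line_to([516,257,140],120); show("up")
o=ori(np.pi+.023)
bot.line_to([491.8,20.3,140],180,ori=o); bot.line_to([491.8,20.3,82],100); bot.pause(.4); show("hover")
for n in("top","scene"):
    im=bot.camera(n)[:,:,::-1]
    c=im[165:240,320:412] if n=="top" else im[150:270,225:345]
    cv2.imwrite(f"pics/h_{n}.png",cv2.resize(c,None,fx=5,fy=5,interpolation=cv2.INTER_CUBIC))
a=cv2.imread("pics/h_top.png");b=cv2.imread("pics/h_scene.png")
H=600;f=np.zeros((H,800,3),np.uint8);b=cv2.resize(b,(480,480));a=cv2.resize(a,(320,260));f[:480,:480]=b;f[:260,480:]=a
cv2.imwrite("pics/h.png",f)
E
```

```text
firm t6.27 tcp [516. 257.  50.] F [-0.1  0.  -0.3] M [ 0.09  0.03 -0.03] w15.7 ff35.0 q [ 0.8   0.37 -0.42 -0.   -0.78 -1.2 ]
up t7.17 tcp [515.5 256.7 139.3] F [ 0.2  1.2 -1.2] M [0.03 0.1  0.  ] w15.7 ff35.0 q [ 0.8   0.27 -0.33 -0.   -0.97 -1.2 ]
hover t9.78 tcp [491.9  20.3  82.3] F [ 0.3  0.5 -0.3] M [-0.01  0.14  0.03] w15.9 ff35.0 q [ 0.44  0.21 -0.57 -0.   -0.79 -0.42]
```

View pics/h.png

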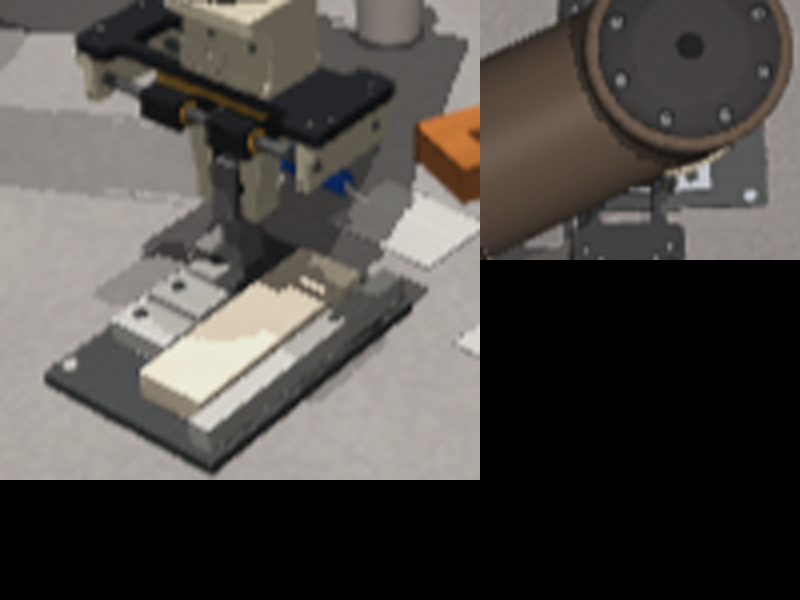

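The spacer is held upright, with its blade at about (240,260) in the scene crop, directly over the gap between block_a and the slab. I'll lower it in short steps, watching the force.

```bash
python3 - <<'E'
from vis import *
for i in range(3): s=show("base"); bot.pause(.1)
z=82
while z>55:
    z=max(z-3,55); bot.line_to([491.8,20.3,z],40); s=show("z%d"%z)
    if np.abs(s["contact_force"]).max()>6: print("STOP"); break
bot.pause(.3); show("end")
E
```

```text
base t9.88 tcp [491.9  20.3  82.2] F [-0.2 -0.6 -0.8] M [ 0.04  0.11 -0.03] w15.8 ff35.0 q [ 0.44  0.21 -0.57 -0.   -0.79 -0.42]
base t9.97 tcp [491.8  20.3  82.1] F [ 0.4  0.3 -1. ] M [ 0.05  0.12 -0.  ] w15.6 ff35.0 q [ 0.44  0.21 -0.57  0.   -0.79 -0.42]
base t10.07 tcp [491.8  20.3  82. ] F [-0.6 -0.4  0.1] M [ 0.03  0.09 -0.01] w15.7 ff35.0 q [ 0.44  0.21 -0.57  0.   -0.79 -0.42]
z79 t10.43 tcp [491.6  20.2  78.7] F [ 1.  -0.5 -0.5] M [ 0.04  0.05 -0.  ] w15.8 ff35.0 q [ 0.44  0.21 -0.58 -0.   -0.78 -0.42]
z76 t10.68 tcp [491.6  20.3  75.7] F [ 0.4 -0.4 -0.6] M [ 0.08  0.16 -0.03] w15.8 ff35.0 q [ 0.44  0.22 -0.58 -0.   -0.77 -0.42]
z73 t10.93 tcp [491.6  20.2  72.8] F [-0.5  0.1 -0.3] M [ 0.03  0.09 -0.04] w15.6 ff35.0 q [ 0.44  0.22 -0.58 -0.   -0.76 -0.42]
z70 t11.18 tcp [491.7  20.2  69.8] F [-0.2  0.5 -0.4] M [0.07 0.1  0.02] w16.0 ff35.0 q [ 0.44  0.23 -0.59 -0.   -0.76 -0.42]
z67 t11.43 tcp [491.6  20.2  66.8] F [ 0.1  0.7 -0.9] M [ 0.03  0.14 -0.03] w15.7 ff35.0 q [ 0.44  0.23 -0.59 -0.   -0.75 -0.42]
z64 t11.68 tcp [491.6  20.2  63.8] F [-0.5 -0.5 -0.6] M [0.01 0.1  0.02] w15.9 ff35.0 q [ 0.44  0.24 -0.59 -0.   -0.74 -0.42]
z61 t11.93 tcp [491.7  20.2  60.8] F [ 0.3 -0.2 -0.5] M [0.   0.12 0.  ] w15.8 ff35.0 q [ 0.44  0.24 -0.6  -0.   -0.73 -0.42]
z58 t12.18 tcp [491.6  20.2  57.8] F [ 0.8 -0.7 -0.4] M [-0.    0.1   0.01] w15.6 ff35.0 q [ 0.44  0.24 -0.6  -0.   -0.73 -0.42]
z55 t12.43 tcp [491.7  20.2  54.8] F [-1.2 -0.8 -0.3] M [-0.04  0.1   0.  ] w15.7 ff35.0 q [ 0.44  0.25 -0.6  -0.   -0.72 -0.42]
end t12.72 tcp [491.9  20.3  55.1] F [-0.5  0.4 -0.3] M [0.06 0.06 0.06] w16.0 ff35.0 q [ 0.44  0.25 -0.6   0.   -0.72 -0.42]
```

```bash
cat >> vis.py <<'E'
def fx(n=6):
    r=[]
    for _ in range(n): bot.pause(.04); r.append(bot.read_state()["contact_force"]@[1,.023,0])
    return -np.mean(r)
E
python3 - <<'E'
from vis import *
b=fx(); print("base",b); d=0;step=1.
while d<16:
    d+=step; bot.line_to([491.8+d,20.3+.023*d,55],15); f=fx(4)-b
    print(d,round(f,1),bot.read_state()["tcp_pos"].round(1))
    if d>=7: step=.5
    if f>2.5: step=.25
    if f>8.5: break
bot.pause(.5); print(fx(10)-b); show("end")
E
```

```text
base -0.018851592886100763
1.0 0.0 [492.8  20.3  55. ]
2.0 -0.2 [493.8  20.3  55. ]
3.0 0.6 [494.7  20.4  55. ]
4.0 -0.4 [495.8  20.4  55. ]
5.0 0.4 [496.8  20.4  55. ]
6.0 -0.1 [497.8  20.4  55. ]
7.0 0.7 [498.8  20.5  55. ]
7.5 0.8 [499.2  20.5  55. ]
8.0 0.4 [499.8  20.5  55. ]
8.5 0.7 [500.4  20.5  55. ]
9.0 0.8 [500.9  20.5  55. ]
9.5 0.7 [501.3  20.5  55. ]
10.0 0.8 [501.8  20.5  55. ]
10.5 1.3 [502.2  20.5  55. ]
11.0 2.8 [502.5  20.4  54.9]
11.25 4.3 [502.7  20.3  54.9]
11.5 4.0 [503.1  20.4  54.9]
11.75 4.8 [503.1  20.4  54.9]
12.0 5.6 [503.2  20.4  54.9]
12.25 6.6 [503.2  20.4  54.9]
12.5 7.2 [503.2  20.4  54.8]
12.75 8.1 [503.2  20.4  54.8]
13.0 9.0 [503.3  20.4  54.7]
8.5781245092701
end t23.48 tcp [503.2  20.4  54.7] F [-8.5  0.   3.1] M [ 0.14  3.53 -0.01] w15.9 ff35.0 q [ 0.43  0.27 -0.58 -0.   -0.73 -0.41]
```

```bash
python3 - <<'E'
from vis import *
d=13.5; bot.line_to([491.8+d,20.3+.023*d,55],15); bot.pause(.4); show("end")
c=bot.camera("scene")[190:275,230:345,::-1]
cv2.imwrite("pics/p.png",cv2.resize(c,None,fx=6.9,fy=6.9,interpolation=cv2.INTER_CUBIC))
E
```

```text
end t24.12 tcp [503.3  20.3  54.6] F [-9.8  0.6  3.4] M [ 0.3   4.05 -0.06] w15.8 ff35.0 q [ 0.43  0.27 -0.58 -0.   -0.73 -0.41]
```

View pics/p.png

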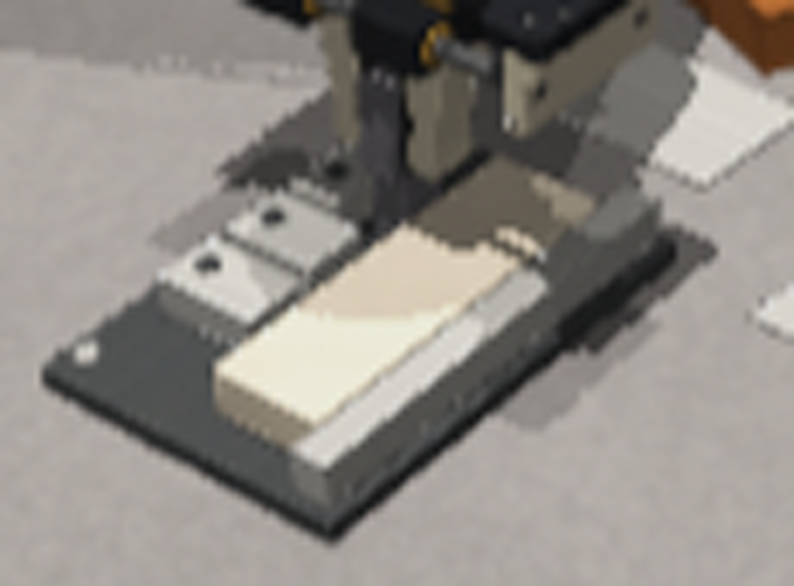

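The picture shows the slab against the fence along the whole visible edge, from (315,435) to (560,240), with an even seam. The spacer is deep in the gap at (385,200). The push is steady at 10 N and rigid, and its line of action lies between the slab's ends, so I'm handing in.

```bash
python3 - <<'E'
from vis import *
bot.pause(.5); show("final"); print(bot.close_job())
E
```

```text
final t24.68 tcp [503.3  20.3  54.6] F [-10.4   1.    4.1] M [0.31 4.03 0.03] w15.9 ff35.0 q [ 0.43  0.27 -0.58 -0.   -0.73 -0.41]
the job is handed in; nothing more can be done
None
```

The job is handed in at 24.7 s: the spacer is still gripped, down in the gap at block_a, pressing the slab against the fence at about 10 N; the slab looks flush, but its +y end was in the gripper's shadow, so there I rely on the force.

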